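# Clamp the square tube down on the welding table

### The job

Clamp the square tube down to the table with the upright F-clamp that stands over it: push that clamp's sliding jaw down by its wooden handle until the pad bears on the tube and the jaw binds on the bar, then screw it tight with about a quarter turn of the handle clockwise (seen from above), and let go. The tube must stay where it lies, and the other F-clamp, over the angle offcut, is left as it is.

Things in the scene. Friction and masses are not known exactly. Their poses are not given: they have to be found in the camera images.
- tube: Loose bare-metal square tube offcut, 40 x 120 x 40 mm (x, y, z), hollow with 3 mm walls, lying on the table under the pad of its clamp. Origin: centre of its underside; its own y runs along the tube. Its top face is 40 mm above the table.
- tube_clamp: The F-clamp to use, the one with the square tube under its pad, fixed upright in the table: flat steel bar (18 x 7 mm) up to 253 mm high, dark foot plate (50 x 70 x 8 mm), dark sliding jaw that carries a vertical screw, wooden handle on top, round pad below. Origin: on the table straight below the screw; the bar stands 82 mm away along its -x; z up. The other F-clamp looks the same.
- tube_clamp_handle (a point): Centre of the top end of that clamp's wooden handle: vertical, round, 30 mm thick at its widest, reaching 94 mm down from here; 287 to 302 mm above the table at the start. The bar, 82 mm off, is lower than the handle's top, so it can be gripped from above 20 to 30 mm below its top, fingers at any angle.
- tube_clamp_padface (a point): Centre of the underside of that clamp's pad (round, 25 mm across), 222 mm below the handle's top on the screw's axis. Its z less 40 mm is the gap to the tube, about 25 to 40 mm at the start.
- tube_clamp_f_jaw (a joint): Slide of that jaw along the bar, m: 0 fully up, grows downward. Starts at 0 to 0.015; the pad meets the tube at about 0.039. About 3 N down on the handle slides it, and it stays where it is left. Once the pad meets the tube it goes no further: press to about 10 N. Then turning the screw tilts the jaw springily on the bar, which binds and keeps the pad pressed on (about 10 N per rad of turn).
- tube_clamp_f_screw (a joint): Turn of that clamp's handle and screw about its vertical axis, rad: negative is clockwise seen from above, which tightens (screw and handle go down 2 mm per rad). Starts between -0.15 and 0.15, turns easily (0.05 N m) and does not turn back by itself. Tight is below -0.9.
- angle: Loose bare-metal L-shaped angle offcut, 30 x 110 x 30 mm, 3 mm thick, under the other clamp. Origin: centre of its underside. Leave it where it lies.
- angle_clamp_padface (a point): Centre of the underside of the other clamp's pad, which hangs 65 to 80 mm above the table. The other clamp is to be left as it is.
- lamp (a point): Foot, on the table, of a fixed gooseneck lamp (round base 90 mm across) that stands in the way of an arm swinging across: its neck rises from here to about 0.45 m and arches over to -y, the head ending about 0.2 m from here. Pass on the robot's side of it.

How it is judged:
On the way, in this order (a step that is already met when the one before it is completed fails the run):
1. the jaw is slid down until the pad bears on the tube, the screw not yet turned tight (contact force between tube_clamp and tube above 2 N and value of joint tube_clamp_f_screw above -0.5 rad), for 0.1 s.
2. the handle is screwed tight, clockwise (contact force between tube_clamp and tube above 2 N and value of joint tube_clamp_f_screw below -0.9 rad), for 0.2 s.
At the end, for the whole second after the job is handed in: The pad presses the tube with over 4 N, the handle is turned clockwise past -0.9 rad, the tube lies flat at rest within 20 mm of its start and 45 mm of the point below the screw; the other pad has moved under 10 mm, the angle under 20 mm (contact force between tube_clamp and tube above 4 N and value of joint tube_clamp_f_screw below -0.9 rad and horizontal distance between tube and tube_clamp below 0.045 m and distance of each of tube, angle from where it was at the start of the episode below 0.02 m and angle between tube's own z axis and vertical below 0.1 rad and linear speed of tube below 0.01 m/s and distance of angle_clamp_padface from where it was at the start of the episode below 0.01 m); the robot touches nothing.
It fails at once if the other clamp's jaw was moved by more than 15 mm (distance of angle_clamp_padface from where it was at the start of the episode above 0.015 m).
It also fails if it takes over 38 s, if anything falls off the work surface, if the arm or the gripper's body presses on something with over 40 N, if the wrist force passes 120 N, or if a joint passes its speed limit or range.

### The arm

A 7-joint arm with a two-finger parallel gripper is mounted at the origin on the work surface; the furniture and walls round the work are solid. World frame = base frame: x ahead of the robot, y to its left, z up, the work surface at z = 0. Lengths are in m, angles in rad, forces in N, time in s.
With the tool pointing down it reaches from about 0.4 to 0.85 m from the base axis. Payload 6.9 kg.
Tool frame: the origin (TCP) lies between the finger pads; the fingertips stand 19 mm ahead of it and the grasp point (between the pads) is the TCP (tip_reach is the z of the fingertips in the tool frame, in m); z points along the fingers, y is the direction in which the jaws open and shut (so a half turn about z gives the same grasp; the last joint's range is limited). The gripper opens to 85 mm and grips with 20 to 120 N. Pads are 22 mm wide; open, the fingers measure 114 mm over their backs; the gripper's body (76 mm by 85 mm) begins 54 mm behind the grasp point. The pads swing forward as they close: fully open they stand 13 mm farther back than shut.
Start: joints at [1.401, 0.507, -0.238, 1.5, 0.126, 1.149, -0.155], TCP at [0.17, -0.602, 0.25] pointing down, gripper open.
Joint ranges: [-3.08, 3.08], [-0.24, 2.05], [-1.43, 1.35], [0, 2.5], [-1.52, 4.66], [0.17, 1.96], [-2.89, 2.89]. Speed limits (rad/s): [2.39, 2.39, 3.14, 3.14, 3.14, 3.14, 3.14].

### API

Orientations are given as a rotation vector (axis times angle).
In Python, from rig import read_state, grab_frame, finish_job, tip_reach gives the robot as it stands.
- The arm moves only by the tool jog_arm, never from a script. Its argument "series" is a list of rows, each a list of 3 entries, a list of its own where there are three numbers: the shift along the tool's x, y, z each as a share of 25 mm, from -1 to 1, then the turn, a rotation vector about the tool's x, y, z each as a share of 30 degrees, from -1 to 1, then the opening, from -1 (shut) to 1 (fully open). A call has 1 to 10 rows; each row shifts and turns the commanded pose from where the row before left it, along the tool's axes as they then stand; what a row does not reach is not made up. A row lasts 1/10 s, in which the tool goes at most 50 mm and 8.59 degrees, less where a joint would pass 70% of its speed; a pose out of reach is approached as far as the arm can. A call with a number of a shift or a turn outside -1 to 1 is refused whole. A call with a gripper value outside its range is refused whole. The fingers move at their own pace and stop on an object; "squeeze" is the grip in N (left out, the last holds). Time passes only in rows, so rows that do not move let the fingers close. It gives the time, the measured TCP pose, the force and the opening at its end, in the units of the state.
- read_state(): the state, without advancing time (a new reading comes with each control period).
- grab_frame(name): name is "scene" or "side" or "wrist"; returns a dict with "color" (400x640x3 uint8, red, green, blue), "K" (3x3 intrinsics, pixels), "R" (3x3) and "t" (3): a world point X has camera coordinates R X + t; the wrist camera has in their place "tool_from_camera" (4x4, takes a point from camera to tool coordinates, whose origin is the TCP and whose axes are the flange's). Camera axes: x right, y down, z forward; pixel columns grow to the right and rows downward; lengths in m; the calibration is good to about 2 mm. A picture is of the moment at which its call begins: read the wrist's pose just before it. There is no depth.
- finish_job(): hands the job in, once; it reports no verdict.
The state is a dict: "clock": time; "joint_positions": joint angles; "qvel": joint speeds; "joint_efforts": joint torques, N m; "ee_pos": TCP position; "tool_rot": TCP orientation; "wrist_force": force on the tool from outside, world axes, zero at the start; "wrist_torque": the same for the moment, N m; "width": finger opening in m.
Only numpy, scipy, OpenCV 4.12 (cv2) and the standard library are available. Lean on these libraries where they do the work, as an engineer would, in place of code of your own. Each camera call takes 0.05 s, during which the arm holds its last target.

## Working session

There is one attempt and no reset: what is moved stays moved. The work goes in short steps, Python scripts to look and compute and a tool call to move; the robot and the scene stay as the last step left them, time stands still between calls to the robot, and variables do not carry over. Pictures are saved under pics/ and viewed, and the job is handed in when it is done.

Besides the shell and the picture viewer there is one more tool, called after "Emit:" by a JSON object that holds its "name" and its "arguments", one argument or row to a line. jog_arm: Moves the arm, as the interface text tells. Shift numbers are shares of 25 mm and turn numbers shares of 30 degrees, none past 1 either way. Its arguments: {"type":"object","properties":{"series":{"type":"array"},"squeeze":{"type":"number"}},"required":["series"]}

```bash
mkdir -p pics; python3 - <<'E'
from rig import *
import cv2
s=read_state();print(s)
for n in ["scene","side","wrist"]:
    f=grab_frame(n);cv2.imwrite(f"pics/{n}0.png",f["color"][:,:,::-1])
    print(n,{k:v for k,v in f.items() if k!="color"})
    import pickle;pickle.dump(f,open(f"{n}0.pkl","wb"))
print(tip_reach, read_state()["clock"])
E
```

```text
{'clock': 0.0, 'joint_positions': array([ 1.40147844,  0.50833402, -0.23751604,  1.50113813,  0.12570228,
        1.14892766, -0.15483038]), 'qvel': array([ 0.00032292, -0.00064117,  0.00042371, -0.00154962, -0.00137031,
       -0.0003231 ,  0.00084808]), 'joint_efforts': array([-3.72624490e-04, -6.20609736e+01, -2.18673840e+00, -2.49659032e+01,
        1.28007430e-02,  1.20031333e-02,  4.62480068e-05]), 'ee_pos': array([ 0.16939541, -0.60110652,  0.2494299 ]), 'tool_rot': array([-3.11020795e+00, -4.30050246e-01,  4.61102401e-04]), 'wrist_force': array([0.63804387, 0.29265923, 0.64696451]), 'wrist_torque': array([-0.02007383,  0.01792877, -0.00916321]), 'width': 0.08549985527055103}
scene {'K': array([[442.62766645,   0.        , 315.90936855],
       [  0.        , 442.62766645, 204.01413536],
       [  0.        ,   0.        ,   1.        ]]), 'R': array([[-0.49033144, -0.8712638 ,  0.02178222],
       [-0.57478758,  0.30449091, -0.75954231],
       [ 0.65512924, -0.38494763, -0.65009308]]), 't': array([0.28134196, 0.38107144, 0.88453993])}
side {'K': array([[415.18918997,   0.   
[... 169 characters left out ...]
1998862],
       [-0.06475408, -0.68646578, -0.72427318],
       [ 0.03912856,  0.72349163, -0.68922334]]), 't': array([-0.41117233,  0.215633  ,  1.10060835])}
wrist {'K': array([[345.45306248,   0.        , 316.55704276],
       [  0.        , 345.45306248, 195.93326103],
       [  0.        ,   0.        ,   1.        ]]), 'tool_from_camera': array([[-2.33946175e-04, -9.55078907e-01, -2.96351525e-01,
         7.63224753e-02],
       [ 9.99999683e-01,  1.95083981e-06, -7.95708094e-04,
        -1.24990935e-03],
       [ 7.60542151e-04, -2.96351617e-01,  9.55078604e-01,
        -1.23290888e-01],
       [ 0.00000000e+00,  0.00000000e+00,  0.00000000e+00,
         1.00000000e+00]])}
0.019 0.15
```

View pics/scene0.png

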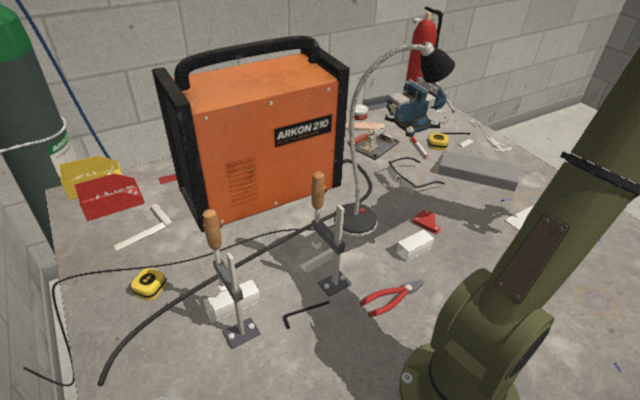

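View pics/side0.png

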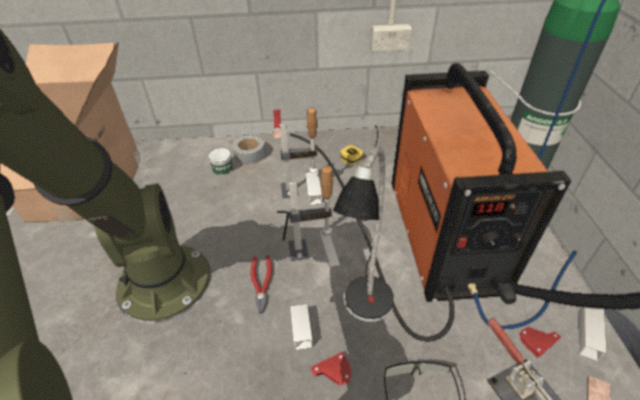

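```bash
python3 - <<'E'
import cv2
a=cv2.imread("pics/scene0.png")[160:360,180:380];cv2.imwrite("pics/sc_c.png",cv2.resize(a,(800,800))[:600])
cv2.imwrite("pics/sc_c2.png",cv2.resize(a,(800,800))[200:])
b=cv2.imread("pics/side0.png")[90:270,220:400];cv2.imwrite("pics/si_c.png",cv2.resize(b,(600,600),interpolation=cv2.INTER_CUBIC))
E
```

```text
(no output)
```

View pics/sc_c.png

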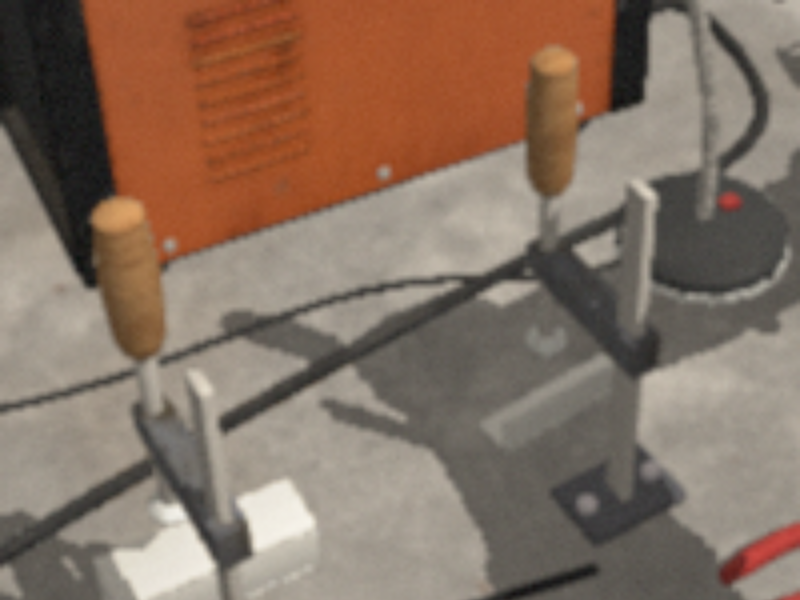

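View pics/sc_c2.png

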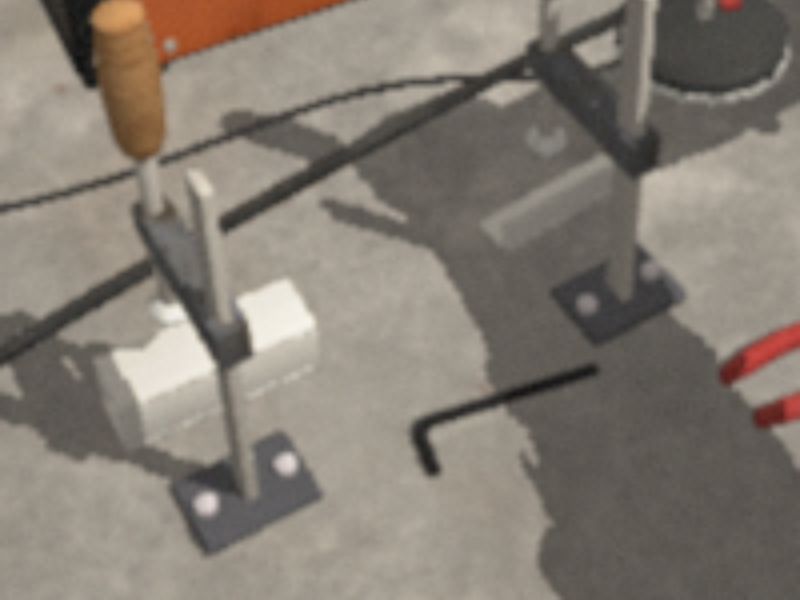

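View pics/si_c.png

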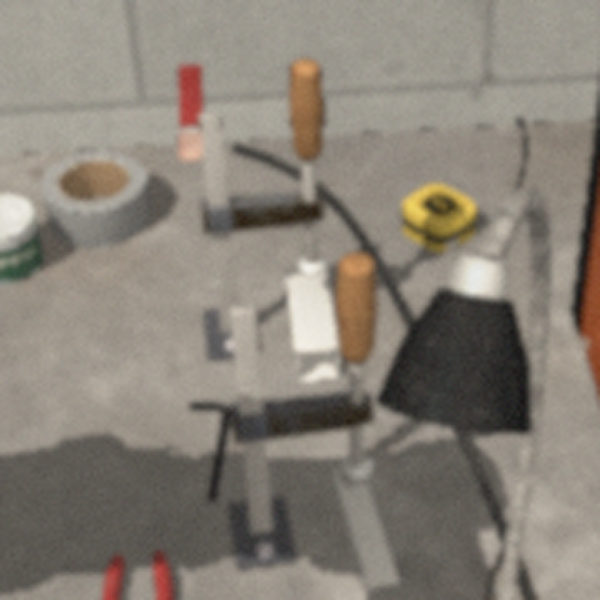

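```bash
cat > h.py <<'E'
import numpy as np,cv2,pickle
F={n:pickle.load(open(f"{n}0.pkl","rb")) for n in ["scene","side"]}
def P(f): return f["K"]@np.c_[f["R"],f["t"]]
def tri(a,b,f=F):
    X=cv2.triangulatePoints(P(f["scene"]),P(f["side"]),np.array(a,float).reshape(2,1),np.array(b,float).reshape(2,1))[:,0];X=X[:3]/X[3]
    e=[]
    for n,p in(("scene",a),("side",b)):
        q=P(f[n])@np.r_[X,1];e.append(np.round(q[:2]/q[2]-p,1))
    return np.round(X,4),e
def onz(n,p,z,f=F):
    f=f[n];d=f["R"].T@np.linalg.inv(f["K"])@np.r_[p,1];c=-f["R"].T@f["t"];return np.round(c+d*(z-c[2])/d[2],4)
def proj(n,X,f=F):
    q=P(f[n])@np.r_[X,1];return q[:2]/q[2]
sc=lambda u,v:((u+.5)/4-.5+180,(v+.5)/4-.5+160)
si=lambda u,v:((u+.5)*.3-.5+220,(v+.5)*.3-.5+90)
E
python3 - <<'E'
from h import *
print("tube handle",tri(sc(118,213),si(307,66)))
print("ang handle",tri(sc(555,62),si(357,261)))
print("bar top",tri(sc(200,378),si(213,118)), "ang",tri(sc(642,186),si(244,311)))
print("pad",tri(sc(168,512),si(313,268)))
print("lamp",onz("scene",sc(705,245),0.015),onz("side",(369,298),0.015))
print("lamphead side/scene",tri((437,67),(357,205)))
print("tube top corners scene",[onz("scene",sc(*p),.04) for p in[(115,550),(145,600),(290,482),(318,520)]])
print("tube bar foot",onz("scene",sc(250,697),.008),"ang foot",onz("scene",sc(622,497),.008))
E
```

```text
tube handle (array([0.4212, 0.3273, 0.2922]), [array([-0.1, -0.1]), array([-0.1,  0.1])])
ang handle (array([0.4402, 0.0775, 0.2836]), [array([-0.5, -0.6]), array([-0.6,  0.6])])
bar top (array([0.3399, 0.3214, 0.2509]), [array([0., 0.]), array([ 0., -0.])]) ang (array([0.3591, 0.0691, 0.2522]), [array([-0.1, -0.1]), array([-0.1,  0.1])])
pad (array([0.4196, 0.33  , 0.0719]), [array([-0.2, -0.2]), array([-0.2,  0.2])])
lamp [ 0.5111 -0.0934  0.015 ] [ 0.5286 -0.1102  0.015 ]
lamphead side/scene (array([ 0.4613, -0.2304,  0.4599]), [array([-0.6, -0.6]), array([-0.9,  0.9])])
tube top corners scene [array([0.4334, 0.3599, 0.04  ]), array([0.3928, 0.3567, 0.04  ]), array([0.4321, 0.2534, 0.04  ]), array([0.3984, 0.2503, 0.04  ])]
tube bar foot [0.3287 0.3237 0.008 ] ang foot [0.3509 0.0717 0.008 ]
```

```bash
python3 - <<'E'
import cv2
a=cv2.imread("pics/scene0.png")[20:250,320:470];cv2.imwrite("pics/l1.png",cv2.resize(a,None,fx=2.6,fy=2.6,interpolation=cv2.INTER_CUBIC))
b=cv2.imread("pics/side0.png")[120:330,300:430];cv2.imwrite("pics/l2.png",cv2.resize(b,None,fx=2.8,fy=2.8,interpolation=cv2.INTER_CUBIC))
E
```

```text
(no output)
```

View pics/l1.png

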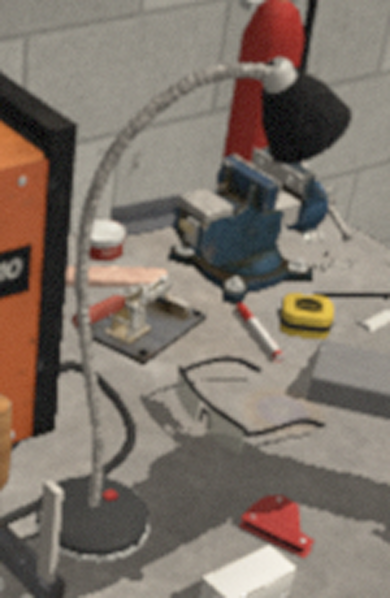

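View pics/l2.png

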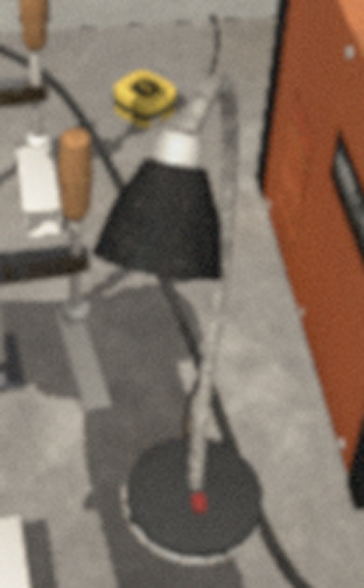

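```bash
python3 - <<'E'
from h import *
a=lambda u,v:((u+.5)/2.6-.5+320,(v+.5)/2.6-.5+20)
b=lambda u,v:((u+.5)/2.8-.5+300,(v+.5)/2.8-.5+120)
for n,p,q in[("white",(281,75),(179,145)),("rim left/right?",(310,140),(158,268)),("rimR",(347,125),(97,250)),("rimL",(280,155),(219,276)),("rim near",(347,120),(219,276)),("neckfoot",(96,500),(196,490)),("apex",(240,70),(217,90))]:
    print(n,tri(a(*p),b(*q)))
print(onz("scene",a(95,515),.012),onz("side",b(192,495),.012))
E
```

```text
white (array([ 0.4729, -0.2033,  0.5023]), [array([-0.7, -0.8]), array([-1.2,  1.4])])
rim left/right? (array([ 0.4592, -0.2377,  0.4444]), [array([-0.7, -0.7]), array([-1.1,  1.1])])
rimR (array([ 0.4259, -0.2433,  0.4687]), [array([-0.3, -0.3]), array([-0.4,  0.4])])
rimL (array([ 0.4915, -0.2322,  0.4227]), [array([-2.3, -2.4]), array([-3.8,  3.9])])
rim near (array([ 0.4738, -0.276 ,  0.4601]), [array([-4.9, -5.3]), array([-8.9,  9. ])])
neckfoot (array([ 0.5304, -0.108 ,  0.0267]), [array([0.1, 0.1]), array([ 0.2, -0.2])])
apex (array([ 0.4947, -0.1726,  0.5084]), [array([-2.3, -2.9]), array([-3.5,  4.4])])
[ 0.5242 -0.1035  0.012 ] [ 0.528  -0.1037  0.012 ]
```

Emit:
{"name": "jog_arm", "arguments": {
  "series": [
    [[0,0,-1],[0,0,0],0.2]
  ],
  "squeeze": 40
}}

```text
clock: 0.25
ee_pos: [0.1688, -0.5999, 0.2719]
tool_rot: [-3.105, -0.429, 0.002]
wrist_force: [0.4, -1.1, -0.1]
width: 0.0731
```

Emit:
{"name": "jog_arm", "arguments": {
  "series": [
    [[0,-1,-0.5],[0,0,0],0.2],
    [[0,-1,-0.5],[0,0,0],0.2],
    [[0,-1,-0.5],[0,0,0],0.2],
    [[0,-1,-0.5],[0,0,0],0.2],
    [[0,-1,-0.5],[0,0,0],0.2],
    [[0,-1,-0.5],[0,0,0],0.2],
    [[0,-1,-0.5],[0,0,0],0.2]
  ]
}}

```text
clock: 0.95
ee_pos: [0.1217, -0.4319, 0.3631]
tool_rot: [-3.112, -0.43, 0.0]
wrist_force: [-0.6, -0.6, 0.5]
width: 0.0514
```

```bash
python3 - <<'E'
from rig import *
import numpy as np
s=read_state();print(np.round(s["joint_positions"],2),s["ee_pos"],s["tool_rot"],np.hypot(*s["ee_pos"][:2]))
E
```

```text
[ 1.46  0.15 -0.26  1.72  0.04  1.28 -0.1 ] [ 0.12174281 -0.43193141  0.36305534] [-3.11158414e+00 -4.30214363e-01  2.08172312e-04] 0.4487605718113381
```

Emit:
{"name": "jog_arm", "arguments": {
  "series": [
    [[0,-1,0],[0,0,0],0.2],
    [[0,-1,0],[0,0,0],0.2],
    [[0.5,-0.6,0],[0,0,-0.06],0.2],
    [[1,-0.03,0],[0,0,-0.125],0.2],
    [[1,-0.03,0],[0,0,-0.125],0.2],
    [[1,-0.03,0],[0,0,-0.125],0.2],
    [[1,-0.03,0],[0,0,-0.125],0.2],
    [[1,-0.03,0],[0,0,-0.125],0.2]
  ]
}}

```text
clock: 1.75
ee_pos: [0.2293, -0.3102, 0.3627]
tool_rot: [-2.983, -0.985, -0.001]
wrist_force: [-0.2, -0.4, 0.4]
width: 0.0516
```

```bash
cat > st.py <<'E'
from rig import *
import numpy as np,sys,cv2
from scipy.spatial.transform import Rotation as R
s=read_state();p=s["ee_pos"];print(np.round(s["joint_positions"],2),p.round(4),"r",np.hypot(*p[:2]).round(4),"az",np.degrees(np.arctan2(p[1],p[0])).round(1))
print("tool axes cols\n",R.from_rotvec(s["tool_rot"]).as_matrix().round(3), s["wrist_force"].round(1),s["clock"],s["width"])
E
python3 st.py
```

```text
[ 1.29  0.04 -0.44  1.84  0.02  1.26 -0.09] [ 0.2293 -0.3102  0.3627] r 0.3857 az -53.5
tool axes cols
 [[ 0.803  0.596  0.   ]
 [ 0.596 -0.803  0.   ]
 [ 0.    -0.    -1.   ]] [-0.2 -0.4  0.4] 1.75 0.05158273411956269
```

Emit:
{"name": "jog_arm", "arguments": {
  "series": [
    [[1,-0.03,0],[0,0,-0.125],0.2],
    [[1,-0.03,0],[0,0,-0.125],0.2],
    [[1,-0.03,0],[0,0,-0.125],0.2],
    [[1,-0.03,0],[0,0,-0.125],0.2]
  ]
}}

```text
clock: 2.15
ee_pos: [0.3012, -0.2409, 0.3627]
tool_rot: [-2.829, -1.366, -0.001]
wrist_force: [0.3, -0.2, 0.6]
width: 0.0514
```

```bash
python3 st.py;python3 - <<'E'
from rig import *
import cv2
for n in["scene","side"]:cv2.imwrite(f"pics/{n}1.png",grab_frame(n)["color"][:,:,::-1])
E
```

```text
[ 1.15  0.05 -0.57  1.84  0.03  1.26 -0.1 ] [ 0.3012 -0.2409  0.3627] r 0.3857 az -38.7
tool axes cols
 [[ 0.622  0.783  0.   ]
 [ 0.783 -0.622  0.   ]
 [ 0.001  0.    -1.   ]] [ 0.3 -0.2  0.6] 2.15 0.051413597970365904
```

View pics/scene1.png

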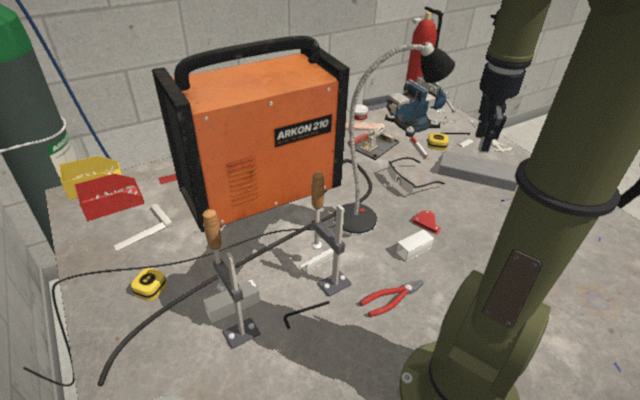

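View pics/side1.png

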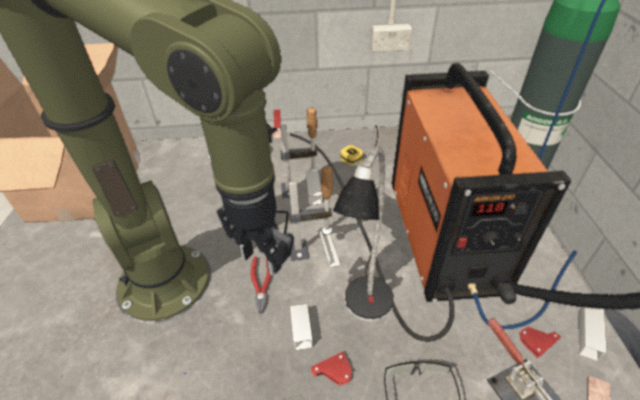

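Emit:
{"name": "jog_arm", "arguments": {
  "series": [
    [[0.9,-0.5,0],[0,0,-0.125],0.2],
    [[0.9,-0.5,0],[0,0,-0.125],0.2],
    [[0.95,-0.03,0],[0,0,-0.125],0.2],
    [[0.95,-0.03,0],[0,0,-0.125],0.2],
    [[0.95,-0.03,0],[0,0,-0.125],0.2]
  ]
}}

```text
clock: 2.75
ee_pos: [0.3377, -0.1249, 0.3629]
tool_rot: [2.568, 1.809, -0.0]
wrist_force: [0.5, -0.1, -0.0]
width: 0.0513
```

```bash
python3 st.py;python3 - <<'E'
from rig import *
import cv2
for n in["scene","side"]:cv2.imwrite(f"pics/{n}2.png",grab_frame(n)["color"][:,:,::-1])
E
```

```text
[ 1.   -0.   -0.71  1.89 -0.    1.25 -0.05] [ 0.3377 -0.1249  0.3629] r 0.3601 az -20.3
tool axes cols
 [[ 0.336  0.942  0.   ]
 [ 0.942 -0.336 -0.   ]
 [-0.     0.    -1.   ]] [ 0.5 -0.1 -0. ] 2.75 0.051281700974554825
```

View pics/scene2.png

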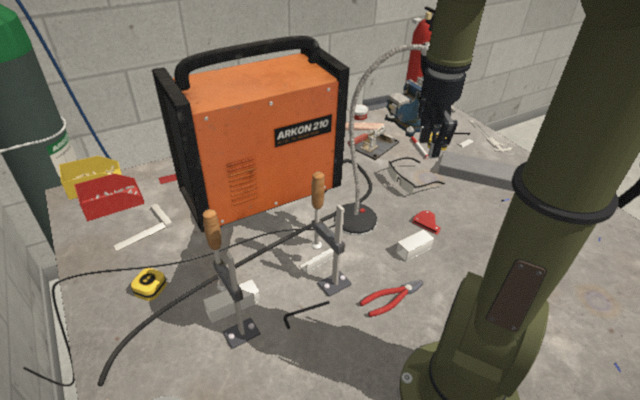

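View pics/side2.png

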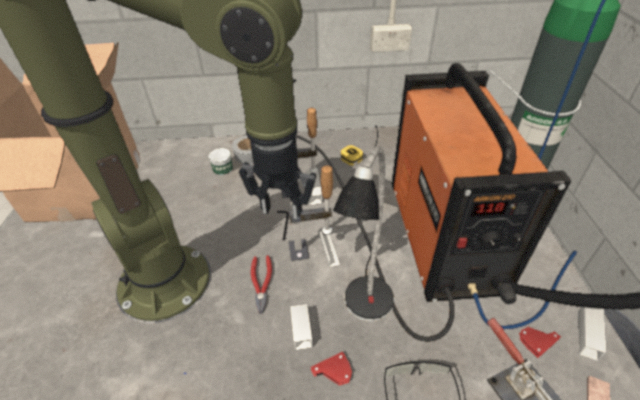

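Emit:
{"name": "jog_arm", "arguments": {
  "series": [
    [[0.95,-0.03,0],[0,0,-0.125],0.2],
    [[0.95,-0.03,0],[0,0,-0.125],0.2],
    [[0.95,-0.03,0],[0,0,-0.125],0.2],
    [[0.95,-0.03,0],[0,0,-0.125],0.2],
    [[0.95,-0.03,0],[0,0,-0.125],0.2],
    [[0.95,-0.03,0],[0,0,-0.125],0.2],
    [[0.95,-0.03,0],[0,0,-0.125],0.2],
    [[0.95,-0.03,0],[0,0,-0.125],0.2]
  ]
}}

```text
clock: 3.65
ee_pos: [0.3535, 0.0611, 0.3627]
tool_rot: [2.015, 2.41, -0.001]
wrist_force: [0.2, -0.8, 0.7]
width: 0.051
```

Emit:
{"name": "jog_arm", "arguments": {
  "series": [
    [[0.95,0.1,0],[0,0,-0.125],0.5],
    [[0.95,0.2,0],[0,0,-0.125],0.5],
    [[0.95,0.2,0],[0,0,-0.12],0.6],
    [[0.95,0.2,0],[0,0,-0.12],0.6],
    [[0.95,0.2,0],[0,0,-0.12],0.6]
  ]
}}

```text
clock: 4.15
ee_pos: [0.3393, 0.1807, 0.3627]
tool_rot: [1.606, 2.699, -0.001]
wrist_force: [0.4, -0.5, 0.7]
width: 0.0684
```

```bash
python3 st.py
```

```text
[ 0.51  0.09 -1.16  1.84  0.09  1.27 -0.17] [0.3393 0.1807 0.3627] r 0.3844 az 28.0
tool axes cols
 [[-0.477  0.879  0.   ]
 [ 0.879  0.477 -0.001]
 [-0.001 -0.    -1.   ]] [ 0.4 -0.5  0.7] 4.15 0.06837005200649497
```

```bash
python3 - <<'E'
from h import *
print(onz("scene",(205,227),0),onz("scene",(340,188),0), onz("side",(432,297),0),onz("side",(392,200),0))
print(tri((185,98),(402,83)),tri((166,68),(405,78)),tri((345,57),(445,185)))
E
```

```text
[0.7015 0.2833 0.    ] [ 0.6743 -0.1428 -0.    ] [ 0.6895 -0.1114  0.    ] [0.6599 0.2467 0.    ]
(array([0.658 , 0.2771, 0.3996]), [array([3.1, 5.2]), array([ 2.8, -5.2])]) (array([0.6775, 0.2916, 0.4377]), [array([ 9.5, 16.3]), array([  8.1, -17.5])]) (array([ 0.6499, -0.1268,  0.417 ]), [array([4.4, 5.5]), array([ 6.4, -9.1])])
```

Emit:
{"name": "jog_arm", "arguments": {
  "series": [
    [[0.6,0.95,0],[0,0,0],0.6],
    [[0.6,0.95,0],[0,0,0],0.6],
    [[0.6,0.95,0],[0,0,0],0.6],
    [[0.6,0.95,0],[0,0,0],0.6],
    [[0.6,0.95,0],[0,0,0],0.6],
    [[0.6,0.93,0],[0,0,0],0.6],
    [[0,0,0],[0,0,0],0.6]
  ]
}}

```text
clock: 4.85
ee_pos: [0.4224, 0.3289, 0.362]
tool_rot: [-1.605, -2.698, -0.001]
wrist_force: [-0.0, -0.0, 0.5]
width: 0.0684
```

```bash
python3 st.py;python3 - <<'E'
from rig import *
import cv2
for n in["scene","side","wrist"]:cv2.imwrite(f"pics/{n}3.png",grab_frame(n)["color"][:,:,::-1])
from scipy.spatial.transform import Rotation as R
import numpy as np
s=read_state();f=grab_frame("wrist")
T=f["tool_from_camera"]
def wp(X):
    Xt=R.from_rotvec(s["tool_rot"]).as_matrix().T@(np.array(X)-s["ee_pos"])
    Xc=T[:3,:3].T@(Xt-T[:3,3]);q=f["K"]@Xc;return q[:2]/q[2]
print(wp([.4212,.3273,.2922]),wp([.34,.3214,.2509]))
E
```

```text
[-0.01  0.43 -1.09  1.53  0.39  1.42 -0.62] [0.4224 0.3289 0.362 ] r 0.5354 az 37.9
tool axes cols
 [[-0.477  0.879 -0.002]
 [ 0.879  0.477  0.001]
 [ 0.002 -0.001 -1.   ]] [-0.  -0.   0.5] 4.85 0.06838738092252852
[315.59083457 220.75548114] [207.52837163 153.29359674]
```

View pics/wrist3.png

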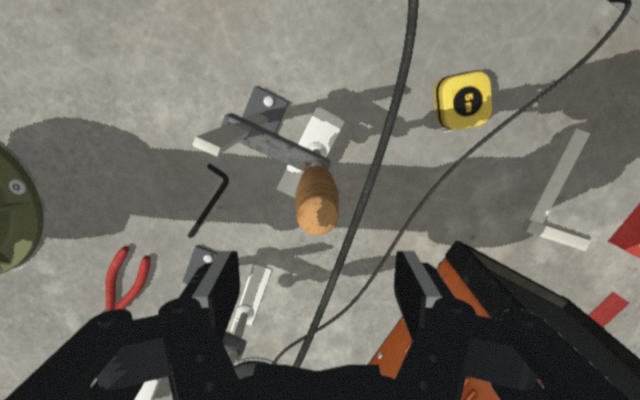

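View pics/scene3.png

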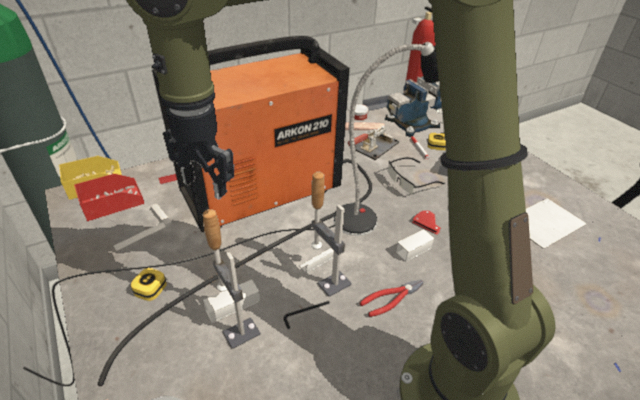

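View pics/side3.png

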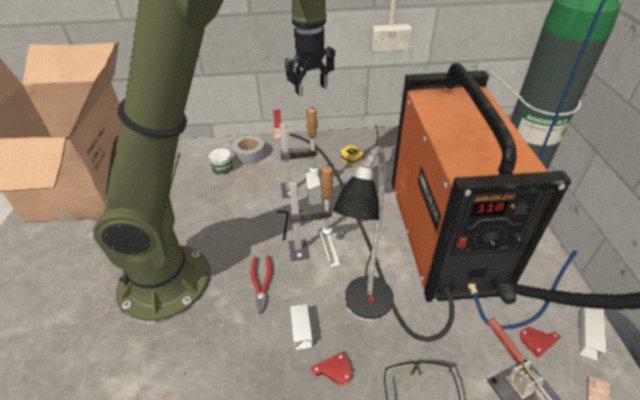

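```bash
python3 - <<'E'
import cv2
a=cv2.imread("pics/wrist3.png")[140:250,260:380];cv2.imwrite("pics/w3c.png",cv2.resize(a,None,fx=5,fy=5,interpolation=cv2.INTER_CUBIC))
E
```

```text
(no output)
```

View pics/w3c.png

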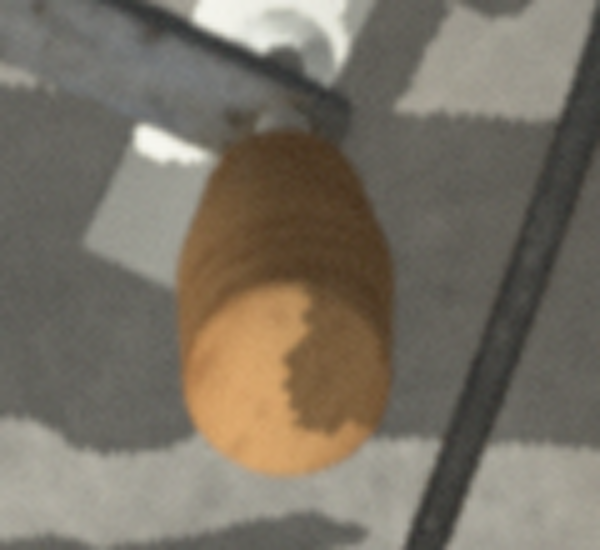

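```bash
python3 - <<'E'
from h import *
from rig import *
from scipy.spatial.transform import Rotation as R
from scipy.optimize import least_squares
s=read_state();f=grab_frame("wrist");T=f["tool_from_camera"];Rt=R.from_rotvec(s["tool_rot"]).as_matrix()
def wp(X):
    Xc=T[:3,:3].T@(Rt.T@(np.array(X)-s["ee_pos"])-T[:3,3]);q=f["K"]@Xc;return q[:2]/q[2]
a,b,c=sc(118,213),si(307,66),(317.2,215.6)
r=lambda X:np.r_[(proj("scene",X)-a)/442*.75,(proj("side",X)-b)/415*1.1,(wp(X)-c)/345*.19]*1000
o=least_squares(r,[.42,.33,.29]);print(o.x,o.fun)
d=Rt.T@(o.x-s["ee_pos"]);print("tool delta mm",d*1000,s["ee_pos"])
for z in(.287,.292,.297):
    g=least_squares(lambda xy:wp([*xy,z])-c,[.42,.33]).x;print(z,g)
E
```

```text
[0.42119194 0.32852991 0.29152626] [-1.18640871  0.60277045 -0.26182256  0.19560497 -0.35410374  1.25610983]
tool delta mm [ 2.7200336   0.91002606 71.31118404] [0.42167375 0.32577974 0.36284047]
0.287 [0.42164872 0.32851349]
0.292 [0.42075263 0.33015611]
0.297 [0.41985654 0.33179873]
```

```bash
python3 - <<'E'
from rig import *
import cv2,pickle
s=read_state();f=grab_frame("wrist");pickle.dump((s,f),open("w4.pkl","wb"))
s2=read_state();print(s["ee_pos"],s2["ee_pos"],s["qvel"].round(3),s["clock"])
a=f["color"][140:250,260:380,::-1];cv2.imwrite("pics/w4c.png",cv2.resize(a,None,fx=5,fy=5,interpolation=cv2.INTER_CUBIC))
E
```

```text
[0.42183819 0.32563702 0.36298865] [0.42199174 0.325596   0.36310014] [ 0.008 -0.005 -0.002 -0.004  0.003 -0.001 -0.001] 5.1
```

View pics/w4c.png

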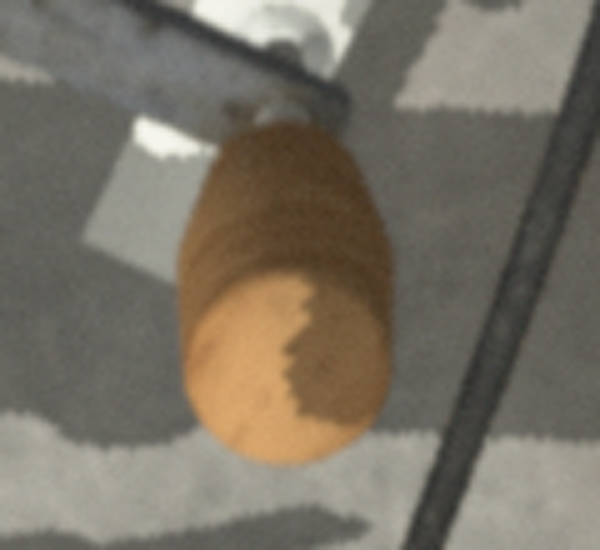

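```bash
python3 - <<'E'
from h import *
from scipy.spatial.transform import Rotation as R
from scipy.optimize import least_squares
s,f=pickle.load(open("w4.pkl","rb"));T=f["tool_from_camera"];Rt=R.from_rotvec(s["tool_rot"]).as_matrix()
def wp(X):
    Xc=T[:3,:3].T@(Rt.T@(np.array(X)-s["ee_pos"])-T[:3,3]);q=f["K"]@Xc;return q[:2]/q[2]
a,b,c=sc(118,213),si(307,66),(317.2,213.4)
r=lambda X:np.r_[(proj("scene",X)-a)/442*.75,(proj("side",X)-b)/415*1.1,(wp(X)-c)/345*.19]*1000
o=least_squares(r,[.42,.33,.29]);print(o.x,o.fun)
print("tool delta mm",Rt.T@(o.x-s["ee_pos"])*1000)
E
```

```text
[0.42107268 0.32897751 0.29129152] [-1.50695518  0.94536989 -0.39351465  0.17079508 -0.35466997  1.77314329]
tool delta mm [ 3.38597916  0.90881228 71.69332475]
```

Emit:
{"name": "jog_arm", "arguments": {
  "series": [
    [[0.14,0.04,0],[0,0,0],0.6],
    [[0,0,0.8],[0,0,0],0.6],
    [[0,0,0.8],[0,0,0],0.6],
    [[0,0,0.8],[0,0,0],0.6],
    [[0,0,0.8],[0,0,0],0.6],
    [[0,0,0.7],[0,0,0],0.6],
    [[0,0,0],[0,0,0],0.6],
    [[0,0,0],[0,0,0],0.6]
  ]
}}

```text
clock: 5.95
ee_pos: [0.4214, 0.3302, 0.2659]
tool_rot: [-1.61, -2.698, -0.0]
wrist_force: [-0.6, -0.2, 0.4]
width: 0.0685
```

```bash
python3 st.py;python3 - <<'E'
from rig import *
import cv2
for n in["wrist","scene"]:
  a=grab_frame(n)["color"][:,:,::-1]
  if n=="scene":a=cv2.resize(a[100:300,100:340],None,fx=3,fy=3)
  cv2.imwrite(f"pics/{n}5.png",a)
E
```

```text
[-0.04  0.5  -1.05  1.71  0.46  1.21 -0.71] [0.4214 0.3302 0.2659] r 0.5354 az 38.1
tool axes cols
 [[-0.475  0.88   0.   ]
 [ 0.88   0.475  0.   ]
 [ 0.     0.    -1.   ]] [-0.6 -0.2  0.4] 5.95 0.06847431575221535
```

View pics/wrist5.png

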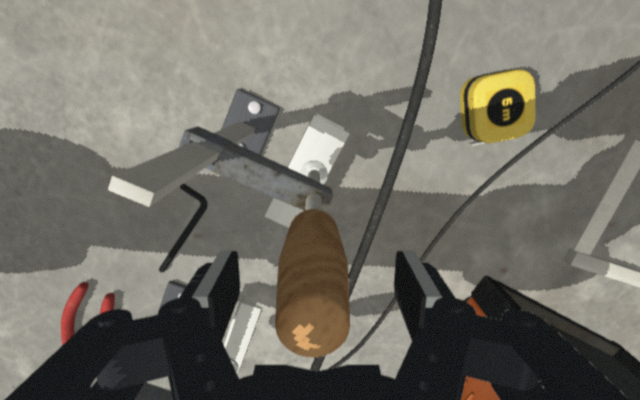

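View pics/scene5.png

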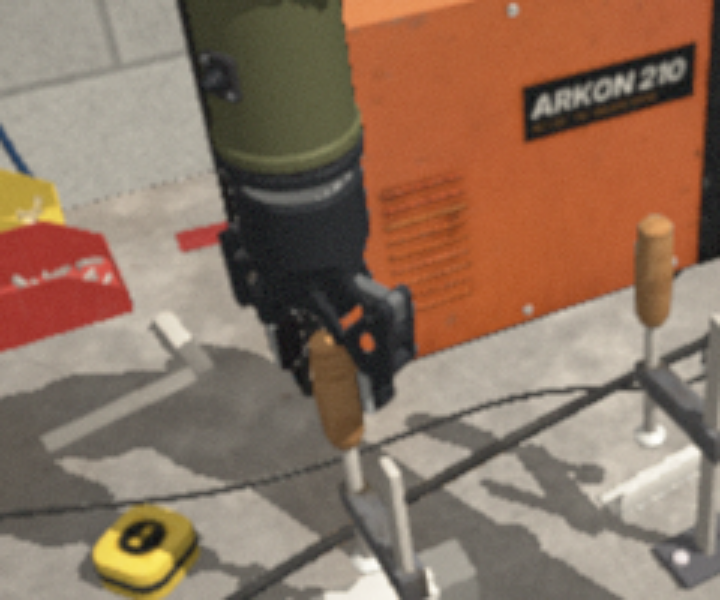

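```bash
python3 - <<'E'
from h import *
s,f=pickle.load(open("w4.pkl","rb"));T=f["tool_from_camera"]
for X in([0,0,-.0255],[.003,0,-.0255],[0,.003,-.0255],[0,0,-.0285]):
    q=f["K"]@T[:3,:3].T@(np.array(X)-T[:3,3]);print(X,q[:2]/q[2])
E
```

```text
[0, 0, -0.0255] [313.92476409 328.10792627]
[0.003, 0, -0.0255] [313.9023899  320.53484007]
[0, 0.003, -0.0255] [322.8489541  328.10472049]
[0, 0, -0.0285] [313.86039957 334.15824417]
```

Emit:
{"name": "jog_arm", "arguments": {
  "series": [
    [[0,0,0],[0,0,0],-1],
    [[0,0,0],[0,0,0],-1],
    [[0,0,0],[0,0,0],-1],
    [[0,0,0],[0,0,0],-1],
    [[0,0,0],[0,0,0],-1]
  ],
  "squeeze": 50
}}

```text
clock: 6.55
ee_pos: [0.4212, 0.3301, 0.2655]
tool_rot: [1.61, 2.698, -0.0]
wrist_force: [-2.1, -1.6, 3.3]
width: 0.0278
```

Emit:
{"name": "jog_arm", "arguments": {
  "series": [
    [[0,0,0.25],[0,0,0],-1],
    [[0,0,0.25],[0,0,0],-1],
    [[0,0,0.25],[0,0,0],-1],
    [[0,0,0.25],[0,0,0],-1]
  ]
}}

```text
clock: 6.95
ee_pos: [0.4213, 0.3301, 0.2396]
tool_rot: [-1.61, -2.698, 0.001]
wrist_force: [-2.0, -1.3, 3.0]
width: 0.0283
```

Emit:
{"name": "jog_arm", "arguments": {
  "series": [
    [[0,0,0.04],[0,0,0],-1],
    [[0,0,0.04],[0,0,0],-1]
  ]
}}

```text
clock: 7.15
ee_pos: [0.4213, 0.3302, 0.238]
tool_rot: [-1.61, -2.698, 0.001]
wrist_force: [-1.7, -1.1, 3.7]
width: 0.0277
```

Emit:
{"name": "jog_arm", "arguments": {
  "series": [
    [[0,0,0.04],[0,0,0],-1],
    [[0,0,0.04],[0,0,0],-1]
  ]
}}

```text
clock: 7.35
ee_pos: [0.4213, 0.3301, 0.2364]
tool_rot: [1.61, 2.698, -0.0]
wrist_force: [-1.1, -1.3, 2.8]
width: 0.0277
```

Emit:
{"name": "jog_arm", "arguments": {
  "series": [
    [[0,0,0.04],[0,0,0],-1],
    [[0,0,0.04],[0,0,0],-1]
  ]
}}

```text
clock: 7.55
ee_pos: [0.4214, 0.3302, 0.2343]
tool_rot: [1.61, 2.698, 0.0]
wrist_force: [-0.6, -0.8, 2.7]
width: 0.028
```

Emit:
{"name": "jog_arm", "arguments": {
  "series": [
    [[0,0,0.04],[0,0,0],-1],
    [[0,0,0],[0,0,0],-1]
  ]
}}

```text
clock: 7.75
ee_pos: [0.4213, 0.3302, 0.2331]
tool_rot: [-1.61, -2.698, 0.0]
wrist_force: [-2.2, -0.9, 3.0]
width: 0.0282
```

```bash
python3 - <<'E'
from rig import *
import cv2
a=grab_frame("scene")["color"][:,:,::-1];cv2.imwrite("pics/sc6.png",cv2.resize(a[180:330,150:300],None,fx=4,fy=4,interpolation=cv2.INTER_CUBIC))
a=grab_frame("side")["color"][:,:,::-1];cv2.imwrite("pics/si6.png",cv2.resize(a[90:240,240:390],None,fx=4,fy=4,interpolation=cv2.INTER_CUBIC))
E
python3 st.py
```

```text
[-0.06  0.53 -1.02  1.76  0.5   1.14 -0.74] [0.4213 0.3302 0.2332] r 0.5353 az 38.1
tool axes cols
 [[-0.475  0.88  -0.   ]
 [ 0.88   0.475 -0.   ]
 [ 0.    -0.    -1.   ]] [-1.2 -1.6  0.5] 7.85 0.028154939612770737
```

View pics/sc6.png

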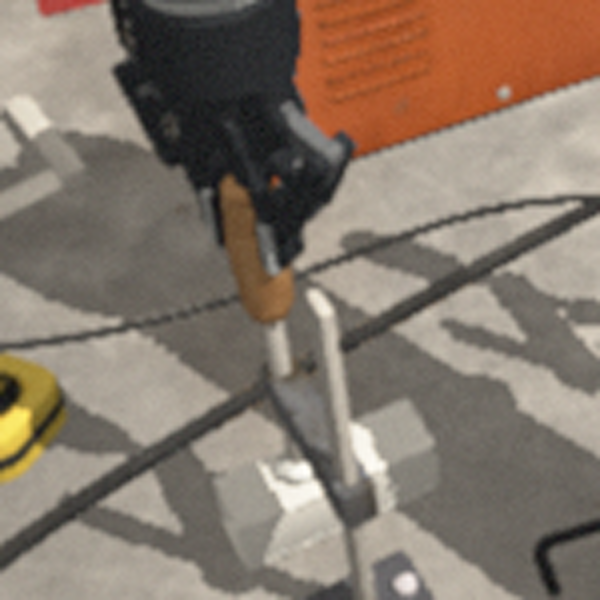

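View pics/si6.png

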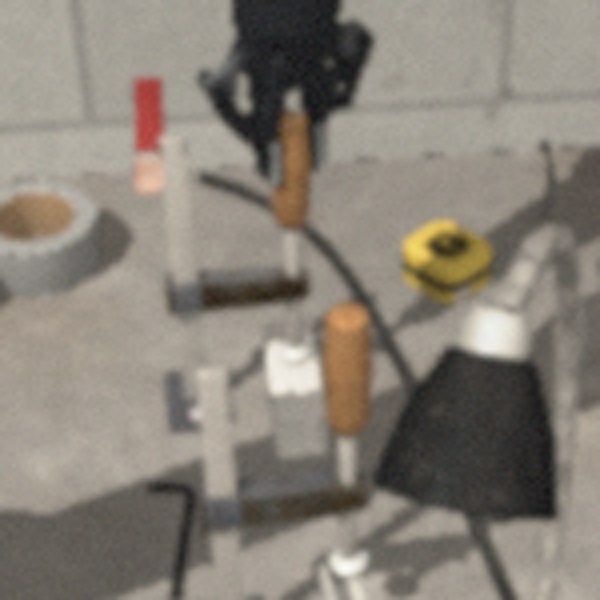

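Emit:
{"name": "jog_arm", "arguments": {
  "series": [
    [[0,0,0.04],[0,0,0],-1],
    [[0,0,0],[0,0,0],-1]
  ]
}}

```text
clock: 8.05
ee_pos: [0.4214, 0.3301, 0.2322]
tool_rot: [-1.61, -2.698, 0.0]
wrist_force: [-2.1, -1.2, 1.9]
width: 0.0279
```

Emit:
{"name": "jog_arm", "arguments": {
  "series": [
    [[0,0,0.04],[0,0,0],-1],
    [[0,0,0],[0,0,0],-1]
  ]
}}

```text
clock: 8.25
ee_pos: [0.4213, 0.3303, 0.2316]
tool_rot: [1.61, 2.698, 0.0]
wrist_force: [-2.5, -2.3, 5.5]
width: 0.0279
```

Emit:
{"name": "jog_arm", "arguments": {
  "series": [
    [[0,0,0.04],[0,0,0],-1],
    [[0,0,0],[0,0,0],-1]
  ]
}}

```text
clock: 8.45
ee_pos: [0.4214, 0.3307, 0.2315]
tool_rot: [1.609, 2.697, 0.002]
wrist_force: [-3.9, -4.0, 14.4]
width: 0.0282
```

Emit:
{"name": "jog_arm", "arguments": {
  "series": [
    [[0,0,0.04],[0,0,0],-1],
    [[0,0,0],[0,0,0],-1]
  ]
}}

```text
clock: 8.65
ee_pos: [0.4214, 0.331, 0.2314]
tool_rot: [1.609, 2.697, 0.003]
wrist_force: [-4.1, -5.4, 20.7]
width: 0.0278
```

Emit:
{"name": "jog_arm", "arguments": {
  "series": [
    [[0,0,0],[0,0,0.2],-1],
    [[0,0,0],[0,0,0.25],-1],
    [[0,0,0],[0,0,0.25],-1]
  ]
}}

```text
clock: 8.95
ee_pos: [0.4214, 0.3309, 0.2314]
tool_rot: [2.08, 2.353, 0.004]
wrist_force: [-6.0, -5.5, 20.2]
width: 0.0281
```

```bash
python3 st.py
```

```text
[-0.11  0.5  -0.92  1.76  0.44  1.1  -1.06] [0.4214 0.3309 0.2314] r 0.5358 az 38.1
tool axes cols
 [[-0.123  0.992  0.002]
 [ 0.992  0.123  0.001]
 [ 0.001  0.002 -1.   ]] [-6.  -5.5 20.2] 8.95 0.028136150800211285
```

Emit:
{"name": "jog_arm", "arguments": {
  "series": [
    [[0,0,0],[0,0,0.25],-1],
    [[0,0,0],[0,0,0.25],-1],
    [[0,0,0],[0,0,0.25],-1],
    [[0,0,0],[0,0,0.25],-1]
  ]
}}

```text
clock: 9.35
ee_pos: [0.4213, 0.3308, 0.2314]
tool_rot: [2.618, 1.735, 0.004]
wrist_force: [-5.6, -4.7, 20.3]
width: 0.0279
```

Emit:
{"name": "jog_arm", "arguments": {
  "series": [
    [[0,0,0],[0,0,0.25],-1],
    [[0,0,0],[0,0,0.25],-1],
    [[0,0,0],[0,0,0.25],-1],
    [[0,0,0],[0,0,0.15],-1],
    [[0,0,0],[0,0,0],-1],
    [[0,0,0],[0,0,0],-1]
  ]
}}

```text
clock: 9.95
ee_pos: [0.4211, 0.3304, 0.2314]
tool_rot: [2.948, 1.084, 0.003]
wrist_force: [-7.1, -5.5, 21.0]
width: 0.0283
```

```bash
python3 st.py; python3 - <<'E'
from rig import *
import cv2
cv2.imwrite("pics/w7.png",grab_frame("wrist")["color"][:,:,::-1])
a=grab_frame("scene")["color"][:,:,::-1];cv2.imwrite("pics/sc7.png",cv2.resize(a[180:330,150:300],None,fx=4,fy=4,interpolation=cv2.INTER_CUBIC))
E
```

```text
[-0.27  0.43 -0.65  1.76  0.3   1.04 -1.89] [0.4211 0.3304 0.2314] r 0.5352 az 38.1
tool axes cols
 [[ 0.762  0.648  0.002]
 [ 0.648 -0.762 -0.   ]
 [ 0.001  0.002 -1.   ]] [-7.1 -5.5 21. ] 9.95 0.028267937449173837
```

View pics/w7.png

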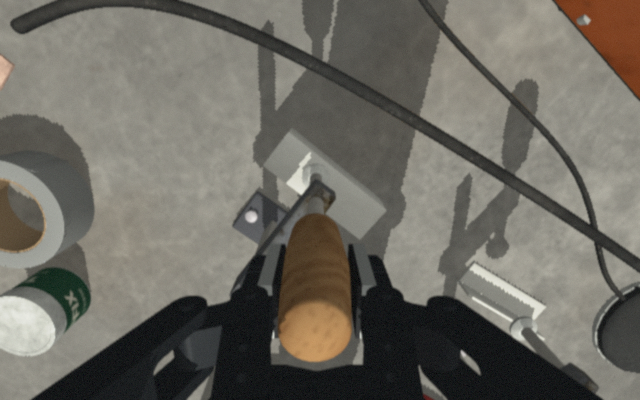

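View pics/sc7.png

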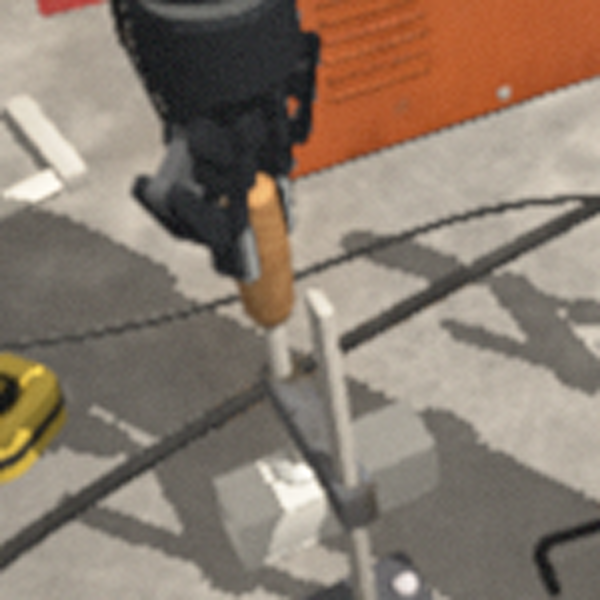

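Emit:
{"name": "jog_arm", "arguments": {
  "series": [
    [[0,0,0],[0,0,0.2],-1],
    [[0,0,0],[0,0,0.13],-1],
    [[0,0,0],[0,0,0],-1],
    [[0,0,-0.06],[0,0,0],-1],
    [[0,0,0],[0,0,0],-1]
  ]
}}

```text
clock: 10.55
ee_pos: [0.4208, 0.3298, 0.2315]
tool_rot: [3.03, 0.826, -0.0]
wrist_force: [-5.8, -2.1, 10.2]
width: 0.0275
```

```bash
python3 st.py; python3 -c "
from rig import *
print(read_state()['wrist_torque'])"
```

```text
[-0.3   0.43 -0.6   1.76  0.27  1.04 -2.04] [0.4208 0.3298 0.2315] r 0.5346 az 38.1
tool axes cols
 [[ 0.862  0.507  0.   ]
 [ 0.507 -0.862 -0.001]
 [-0.001  0.001 -1.   ]] [-5.8 -2.1 10.2] 10.55 0.0275302605822281
[-1.19804406  1.10896116  0.03347462]
```

Emit:
{"name": "jog_arm", "arguments": {
  "series": [
    [[0,0,0],[0,0,0],0.4],
    [[0,0,0],[0,0,0],0.4],
    [[0,0,0],[0,0,0],0.4],
    [[0,0,0],[0,0,0],0.4],
    [[0,0,0],[0,0,0],0.4]
  ]
}}

```text
clock: 11.05
ee_pos: [0.4216, 0.3302, 0.2307]
tool_rot: [-3.031, -0.825, -0.0]
wrist_force: [0.5, -0.4, 0.2]
width: 0.06
```

Emit:
{"name": "jog_arm", "arguments": {
  "series": [
    [[0,0,-0.5],[0,0,0],0.4],
    [[0,0,-0.8],[0,0,0],0.4],
    [[0,0,-1],[0,0,0],0.4],
    [[0,0,-1],[0,0,0],0.4],
    [[0,0,-1],[0,0,0],0.4],
    [[0,0,0],[0,0,0],0.4]
  ]
}}

```text
clock: 11.65
ee_pos: [0.4221, 0.3316, 0.3426]
tool_rot: [-3.029, -0.824, -0.009]
wrist_force: [-0.2, 0.3, -0.3]
width: 0.0595
```

```bash
python3 st.py; python3 - <<'E'
from rig import *
import cv2
cv2.imwrite("pics/w8.png",grab_frame("wrist")["color"][:,:,::-1])
a=grab_frame("scene")["color"][:,:,::-1];cv2.imwrite("pics/sc8.png",cv2.resize(a[160:360,180:380],None,fx=3,fy=3,interpolation=cv2.INTER_CUBIC))
a=grab_frame("side")["color"][:,:,::-1];cv2.imwrite("pics/si8.png",cv2.resize(a[90:270,220:400],(600,600),interpolation=cv2.INTER_CUBIC))
E
```

```text
[-0.28  0.34 -0.63  1.57  0.21  1.29 -1.97] [0.4221 0.3316 0.3426] r 0.5367 az 38.2
tool axes cols
 [[ 0.862  0.507  0.005]
 [ 0.507 -0.862  0.004]
 [ 0.007 -0.001 -1.   ]] [-0.2  0.3 -0.3] 11.65 0.05948781297357817
```

View pics/w8.png

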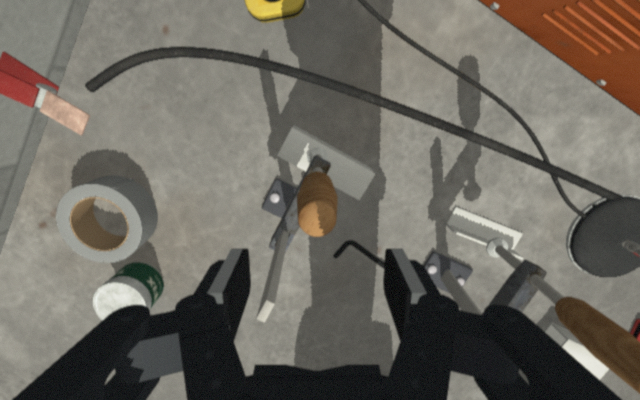

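View pics/sc8.png

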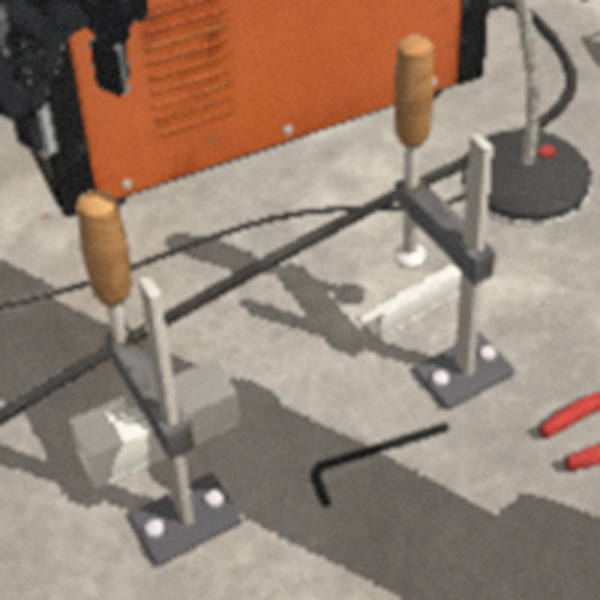

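View pics/si8.png

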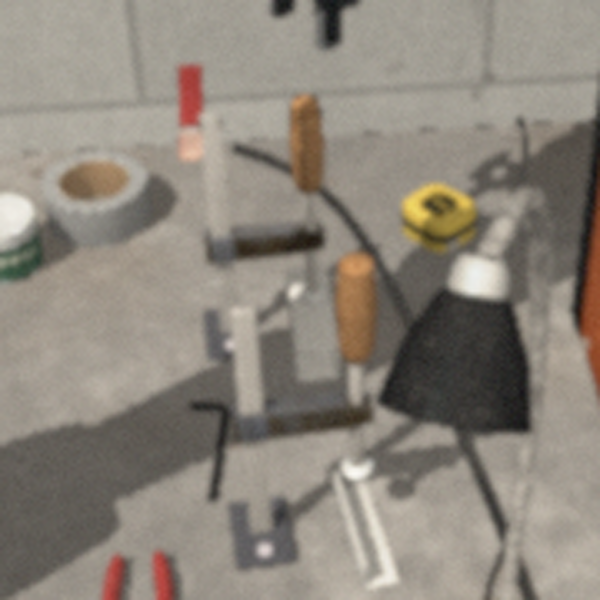

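```bash
python3 - <<'E'
import cv2,numpy as np
g=lambda p,y,x,h:cv2.resize(cv2.imread(p)[y-h:y+h,x-h:x+h],(380,380),interpolation=cv2.INTER_CUBIC)
o=np.hstack([g("pics/wrist5.png",325,313,45),g("pics/w7.png",330,315,45)])
l=cv2.cvtColor(o,cv2.COLOR_BGR2GRAY);o=cv2.createCLAHE(6,(6,6)).apply(l)
cv2.imwrite("pics/cmp.png",o)
E
```

```text
(no output)
```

View pics/cmp.png

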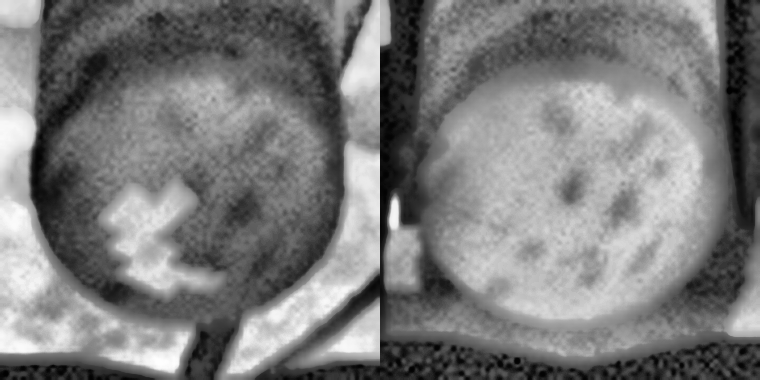

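```bash
python3 - <<'E'
from h import *
sc3=lambda u,v:((u+.5)/3-.5+180,(v+.5)/3-.5+160)
print(tri(sc3(98,204),si(305,101)),tri(sc3(416,45),si(357,261)))
from rig import finish_job
print(finish_job())
E
```

```text
(array([0.4177, 0.3275, 0.2573]), [array([-0.4, -0.5]), array([-0.3,  0.4])]) (array([0.4405, 0.0772, 0.2842]), [array([-0.4, -0.4]), array([-0.4,  0.5])])
the job is handed in; nothing more can be done
None
```

The tube is clamped, and I handed the job in at about 12 s of the 38 s allowed; no verdict came back.

**What I did:** I swung the arm round on the robot's side of the lamp and gripped the tube clamp's handle from above. I pushed the jaw down about 34 mm. At that point the tool stopped moving and the wrist force rose from about 3 N (sliding) to 20 N. I then turned the handle about 88° clockwise, eased the downward force to about 10 N, opened the fingers and lifted clear.

**Last checks:**
- **Screw turn:** marks on the handle's top sat in the same place relative to the gripper before and after about 78° of the turn, so it did not slip. By that measure the screw should be at about -1.35 rad or below. I had no direct reading of the joint.
- **Pad force:** I could not measure this after letting go. From the stated 10 N per rad, it should be about 13 N or more.
- **Tube and jaw:** in the camera views the jaw stayed down. The handle top measured 0.257 m, against 0.262 m expected, which is a few mm outside what I'd call exact. The tube lay flat and looked unmoved.
- **Other clamp:** its handle top measured within 1 mm of where it started.
- **Robot:** the wrist force read about 0 and the fingertips were roughly 60 mm above the handle, so it was touching nothing.

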